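# Put the machine-service parts back in their places

## Task

Put the service parts away: stand the square steel anvil flat and squared up in the square outline, lay the round chrome cover plate in the large round outline, and stand the tall black-topped brass post upright in the small round outline, each centred. The short all-brass post goes into the blue parts box: slide its gate open by the red tab, put the post in, and slide the gate fully shut again. Leave the mallet where it lies.

Things in the scene. Friction and masses are not known exactly. Their poses are not given: they have to be found in the camera images.
- anvil_mid (a point): square steel bench anvil block, 50 x 50 mm, 25 mm high, about 0.5 kg, loose, lying flat on the shelf; point at its centre, 12.5 mm above its underside; x and y axes along its sides, z up
- cover_mid (a point): round chrome cover plate, a disc 54 mm in diameter and 12 mm thick with a small dark screw dot on its upper face, about 0.15 kg, loose, lying flat; point at its centre, 6 mm above its underside; z up
- tall_post_mid (a point): tall binding post: upright cylinder 20 mm in diameter, 50 mm high, lower 34 mm brass, upper 16 mm black plastic, about 0.11 kg, loose; point at its centre, 25 mm above its foot; z up along it
- short_post_mid (a point): short binding post: upright all-brass cylinder 18 mm in diameter, 24 mm high, about 50 g, a thin dark slot line painted on its top, loose; point at its centre, 12 mm above its foot; z up along it
- square_pad: black rubber pad 90 x 90 mm, 3 mm thick, fixed, with a white painted square outline of 54 mm inner width (for the anvil); origin at the centre of its underside, on the shelf surface; x and y along its sides, z up
- round_pad: round black rubber pad 90 mm in diameter, 3 mm thick, fixed, with a white painted ring of 62 mm inner diameter (for the cover plate); origin at the centre of its underside, z up
- small_pad: round black rubber pad 60 mm in diameter, 3 mm thick, fixed, with a white painted ring of 28 mm inner diameter (for the tall post); origin at the centre of its underside, z up
- parts_box: blue steel parts box, fixed, 36 mm high, 106 mm along y, from x = -31 to +99 mm. Origin on the shelf surface under the centre of its pocket, z up. Pocket: 56 (x) by 100 mm (y) inside, floor 4 mm and wall tops 36 mm above the shelf; a part lower than 32 mm passes under the gate. Beyond the pocket at +x is a solid deck, level with the wall tops, over which the gate slides when it opens
- gate_tab (a point): centre of the red tab (10 mm along the box's x, 40 along y, 40 to 68 mm above the shelf, point at 54) on the middle of the gate, an aluminium plate 62 x 104 x 4 mm on top of the box. The gate slides only along the box's x, with 1 to 2 N, and stays where left: tab at x = 0 in the box's frame fully shut, +66 mm fully open (stops at both); at the start 0 to 20 mm. Axes as the box's
- mallet_mid (a point): nylon-faced mallet lying on the shelf beyond the work, 226 mm long, head 84 mm wide, 32 mm high, a bystander; point on its handle line near the head, 16 mm above the shelf; its x runs from handle to head
Not all that is in view belongs to the job. What is shaped like the part that bears tall_post_mid but orange is not meant. What is shaped like the parts_box but pink is not meant.

How it is judged:
By the outcome, as a careful person would: the job done as asked, in the order asked, and still so for the second after the job is handed in, with the robot touching nothing.
It also fails if it takes over 125 s, if anything falls off the work surface, if the arm or the gripper's body presses on something with over 40 N, if the wrist force passes 120 N, or if a joint passes its speed limit or range.

## Robot

A 7-joint arm with a two-finger parallel gripper is mounted at the origin on the work surface. World frame = base frame: x ahead of the robot, y to its left, z up, the work surface at z = 0. Lengths are in m, angles in rad, forces in N, time in s.
With the tool pointing down it reaches from about 0.425 to 0.95 m from the base axis. Payload 4.7 kg.
Tool frame: the origin (TCP) lies between the finger pads; the fingertips stand 25 mm ahead of it and the grasp point (between the pads) lies 6 mm ahead of it; z points along the fingers, y is the line along which they close (so a half turn about z gives the same grasp; the last joint's range is limited). The gripper opens to 85 mm and grips with 20 to 120 N. Pads are 22 mm wide; open, the fingers measure 114 mm over their backs; the gripper's body (76 mm by 85 mm) begins 54 mm behind the grasp point. The pads swing forward as they close: fully open they stand 13 mm farther back than shut.
Start: joints at [1.137, 0.469, -0.049, 1.532, 0.024, 1.141, -0.082], TCP at [0.266, -0.62, 0.233] pointing down, gripper open.
Joint ranges: [-2.59, 2.59], [-0.33, 1.99], [-1.39, 1.29], [0.1, 2.45], [-1.04, 4.18], [0.21, 1.99], [-2.66, 2.66]. Speed limits (rad/s): [2.57, 2.57, 3.14, 3.14, 3.14, 3.14, 3.14].

## Interface

Orientations are given as a 3x3 rotation matrix whose columns are the frame's x, y, z axes.
In Python, from rig import * gives the robot as it stands. Calls block until the motion is done:
- movep(position, orientation): joint-space move of the TCP to a pose.
- move_l(position, attitude=None, feed=0.15, until_force=None): straight line of the TCP; attitude=None keeps the orientation; feed is the mean speed in m/s. With until_force (N) it stops when the force on the tool has changed by that much, and returns True; else False.
- move_joints(angles): joint-space move.
- command_gripper(opening, newtons=None): finger opening in m; newtons is the grip in N (None keeps the last); returns when the fingers have stopped.
- sleep(seconds).
- inverse_kinematics(position, orientation): joint angles nearest the present ones, or None.
- sense(): the state.
- camera(name): name is "side" or "top" or "wrist"; returns (picture, depth): 480x640x3 uint8, red, green, blue; 480x640 float32, m along the optical axis (not along the pixel's ray), 0 where there is no reading.
- camera_params(name): a dict with "K" (3x3 intrinsics, pixels), "position" and "rotation" of the camera in the world; the wrist camera has in their place "tool_from_camera" (4x4, takes a point from camera to tool coordinates, whose origin is the TCP and whose axes are the flange's). Camera axes: x right, y down, z forward; pixel columns grow to the right and rows downward; lengths in m; the calibration is good to about 2 mm. A picture is of the moment at which its call begins: read the wrist's pose just before it. camera_params takes no time and is no camera call.
A pose or a line that the arm cannot do raises Unreachable and nothing moves.
- finish_job(): hands the job in; it is judged then, once.
The state is a dict: "time_s": time; "joint_pos": joint angles; "qd": joint speeds; "joint_efforts": joint torques, N m; "position": TCP position; "tcp_rot": TCP orientation; "wrist_force": force on the tool from outside, world axes, zero at the start; "ft_torque": the same for the moment, N m; "finger_gap": finger opening in m; "gripper_force": force on a finger pad.
Only numpy, scipy, OpenCV 4.12 (cv2) and the standard library are available. Lean on these libraries where they do the work, as an engineer would, in place of code of your own. Each camera call takes 0.05 s, during which the arm holds its last target. There are 200 camera calls.

## Working session

There is one attempt and no reset: what is moved stays moved. The work goes in short steps, each a Python script; the robot and the scene stay as the last script left them, time stands still between calls to the robot, and variables do not carry over. Pictures are saved under pics/ and viewed, at most 14 in all, crops included, and the job is handed in when it is done.

```bash
mkdir -p pics; ls; python3 - <<'E'
from rig import *
import cv2, numpy as np
for n in ("top","side"):
    p,d=camera(n); np.save(f"{n}_d.npy",d); cv2.imwrite(f"pics/{n}0.png",p[:,:,::-1]); print(n,camera_params(n))
print(camera_params("wrist")); s=sense(); print(s["time_s"],s["position"],s["tcp_rot"])
E
```

```text
pics
top {'K': array([[456.02734508,   0.        , 318.68085688],
       [  0.        , 456.02734508, 233.8852667 ],
       [  0.        ,   0.        ,   1.        ]]), 'position': array([ 3.02490363e-01, -6.25214634e-04,  1.06330650e+00]), 'rotation': array([[ 0.0056584 , -0.98130685,  0.19236646],
       [-0.99979931, -0.00185471,  0.01994749],
       [-0.01921783, -0.19244072, -0.9811204 ]])}
side {'K': array([[481.32895819,   0.        , 319.95756074],
       [  0.        , 481.32895819, 238.87668338],
       [  0.        ,   0.        ,   1.        ]]), 'position': array([ 0.02506957, -0.60010714,  0.57809817]), 'rotation': array([[ 0.7829538 , -0.33370279,  0.52500076],
       [-0.62191614, -0.43925086,  0.64828929],
       [ 0.01427109, -0.83408701, -0.55144828]])}
{'K': array([[404.92412487,   0.        , 320.91989674],
       [  0.        , 404.92412487, 233.94471862],
       [  0.        ,   0.        ,   1.        ]]), 'tool_from_camera': array([[ 7.09809059e-05, -9.45969499e-01, -3.24255613e-01,
         8.32932076e-02],
       [ 9.99999860e-01, -1.02902732e-04,  5.19108181e-04,
        -6.09731081e-04],
       [-5.24427295e-04, -3.24255604e-01,  9.45969359e-01,
        -1.39846117e-01],
       [ 0.00000000e+00,  0.00000000e+00,  0.00000000e+00,
         1.00000000e+00]])}
0.1 [ 0.2656407  -0.61995579  0.23234924] [[ 9.19169750e-01  3.93860824e-01 -7.89028051e-04]
 [ 3.93861604e-01 -9.19168329e-01  1.61831848e-03]
 [-8.78573443e-05 -1.79827725e-03 -9.99998379e-01]]
```

View pics/top0.png

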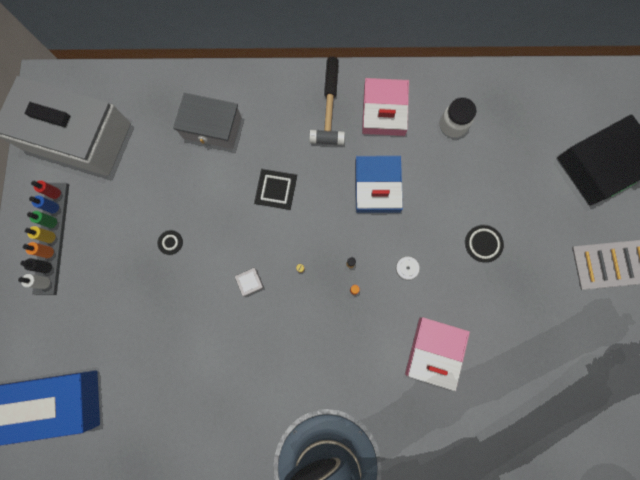

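View pics/side0.png

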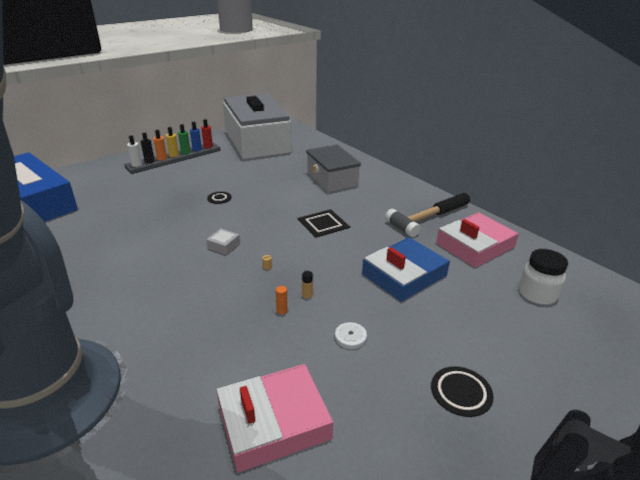

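The top view (left is +y, up is +x) shows:
- Anvil at (249,282).
- Cover at (408,268).
- Tall post: two candidates, the black-topped one at (351,263) and the orange one at (355,290). The black-topped brass one fits.
- Short all-brass post at (301,268).
- Box: blue at (379,184), against pink at (386,106) and (438,353). The blue one fits.
- Pads: square (276,189), round (484,243), small (170,242).

I'll confirm with an enlarged crop and rough positions.

```bash
cat > h.py <<'E'
import cv2, numpy as np
def ray(uv,P):
    K=P["K"]; d=np.array([(uv[0]-K[0,2])/K[0,0],(uv[1]-K[1,2])/K[1,1],1.]); return P["rotation"]@d
def at_z(uv,z,P):
    r=ray(uv,P); return P["position"]+r*(z-P["position"][2])/r[2]
def wristP(s,P):
    T=P["tool_from_camera"]; R=np.array(s["tcp_rot"])
    return dict(K=P["K"],rotation=R@T[:3,:3],position=np.array(s["position"])+R@T[:3,3])
def proj(X,P):
    c=P["rotation"].T@(np.asarray(X)-P["position"]); c=P["K"]@c; return c[:2]/c[2]
E
python3 - <<'E'
from rig import *
from h import *
P=camera_params("top"); im=cv2.imread("pics/top0.png"); d=np.load("top_d.npy")
for n,uv,z in [("anvil",(249,282),.025),("cover",(408,268),.012),("tall",(351,262),.05),("orange",(355,290),.05),("short",(300.5,267.5),.024),("sq",(276,189),.003),("rp",(484,243),.003),("sp",(170,242),.003),("tab",(380.5,193),.068),("mallet",(327,137),.032)]:
    p=at_z(uv,z,P); r=ray(uv,P); u,v=map(round,uv); print(n,p.round(3),"r",np.hypot(p[0],p[1]).round(3),"zdepth",(P["position"]+r*d[v,u])[2].round(3))
a=im[140:315,225:425]; cv2.imwrite("pics/c1.png",cv2.resize(a,None,fx=3.4,fy=3.4,interpolation=cv2.INTER_CUBIC))
E
```

```text
anvil [0.394 0.179 0.025] r 0.433 zdepth 0.026
cover [ 0.429 -0.186  0.012] r 0.467 zdepth 0.013
tall [ 0.437 -0.053  0.05 ] r 0.44 zdepth 0.05
orange [ 0.375 -0.061  0.05 ] r 0.38 zdepth 0.049
short [0.428 0.062 0.024] r 0.432 zdepth 0.025
sq [0.621 0.125 0.003] r 0.633 zdepth 0.007
rp [ 0.489 -0.367  0.003] r 0.612 zdepth 0.006
sp [0.49  0.374 0.003] r 0.617 zdepth 0.007
tab [ 0.592 -0.119  0.068] r 0.604 zdepth 0.069
mallet [0.742 0.002 0.032] r 0.742 zdepth 0.033
```

View pics/c1.png

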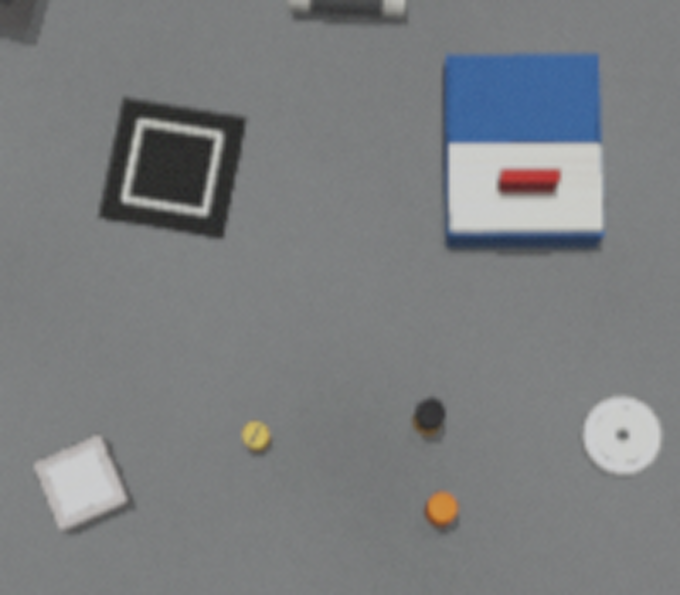

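The crop confirms the anvil (lower left), the brass post with its slot line, the black-topped post above the orange decoy, and the blue box with its gate at the near (−x) end and its deck at +x. All heights agree with the given sizes. Next come wrist views from closer.

```bash
cat >> h.py <<'E'
def down(yaw):
    c,s=np.cos(yaw),np.sin(yaw); return np.array([[c,s,0],[s,-c,0],[0,0,-1.]])
E
python3 - <<'E'
from rig import *
from h import *
import pickle
for n,p in (("w2",(.5,-.2,.22)),("w1",(.5,.19,.22))):
    movep(p,down(0)); sleep(.2); s=sense(); im,d=camera("wrist"); cv2.imwrite(f"pics/{n}.png",im[:,:,::-1]); np.save(n+"_d.npy",d)
    P=wristP(s,camera_params("wrist")); pickle.dump(P,open(n+".pkl","wb")); print(s["time_s"],s["position"],P["position"])
E
```

```text
2.0583 [ 0.49981665 -0.2008862   0.21993898] [ 0.58291278 -0.20057705  0.35977777]
3.7583 [0.5004778  0.18877973 0.21993499] [0.58356036 0.18906277 0.35978187]
```

View pics/w1.png

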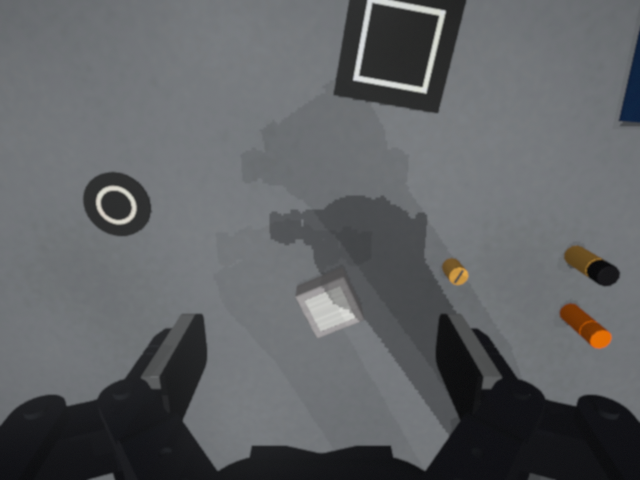

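View pics/w2.png

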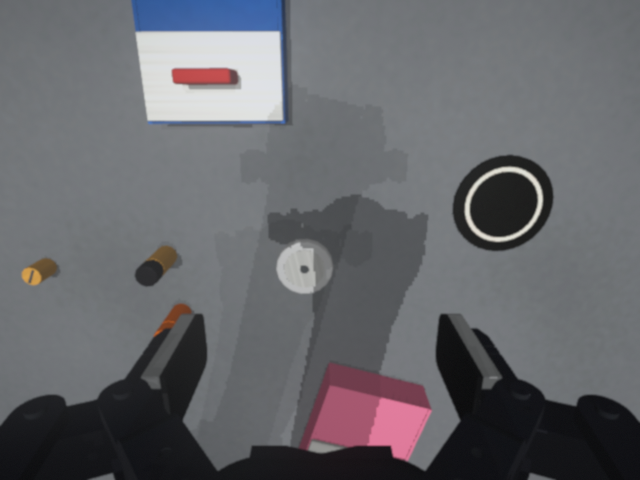

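w1 shows the square pad (400,45), small pad (117,204), anvil (328,302), short post (457,272), tall post (black top at 603,272) and orange decoy (600,338). w2 shows the gate and red tab (205,75), cover (305,268) and round pad (503,202). Now I'll fit these numerically on their height planes.

```bash
cat >> h.py <<'E'
def wz(d,P):
    v,u=np.mgrid[:d.shape[0],:d.shape[1]]; K=P["K"]
    c=np.stack([(u-K[0,2])/K[0,0]*d,(v-K[1,2])/K[1,1]*d,d],-1); return c@P["rotation"].T+P["position"]
def blob(mask,uv,z,P,r=60,n=1):
    """component of mask nearest uv -> contour on plane z (m), filled"""
    m=np.zeros_like(mask,np.uint8); u,v=map(int,uv); sl=np.s_[max(v-r,0):v+r,max(u-r,0):u+r]; m[sl]=mask[sl]
    cs,_=cv2.findContours(m,cv2.RETR_EXTERNAL,cv2.CHAIN_APPROX_NONE); c=max(cs,key=cv2.contourArea)
    return np.array([at_z(p,z,P)[:2] for p in c[:,0]])
def rect(c): # centre, size, angle mod 90 (deg)
    (x,y),wh,a=cv2.minAreaRect((c*1e4).astype(np.float32)); return np.round([x/1e4,y/1e4,wh[0]/1e4,wh[1]/1e4,a%90],4)
def ell(c):
    (x,y),wh,a=cv2.fitEllipse((c*1e4).astype(np.float32)); return np.round([x/1e4,y/1e4,wh[0]/1e4,wh[1]/1e4],4)
E
cat > m.py <<'E'
from rig import *
from h import *
import pickle
L={"w1":pickle.load(open("w1.pkl","rb")),"w2":pickle.load(open("w2.pkl","rb")),"top":camera_params("top")}
for n,P in L.items():
    im=cv2.imread("pics/"+("top0" if n=="top" else n)+".png"); d=np.load(n+"_d.npy"); W=wz(d,P); Z=W[...,2]
    g=im.max(2)
    V=lambda m,*a:m
    def go(name,X,z,mask,f):
        uv=proj(X,P)
        if not(15<uv[0]<625 and 15<uv[1]<465): return
        try: print(n,name,uv.round(),f(blob(mask,uv,z,P,r=int(45 if n!="top" else 25)+ (20 if 'gate' in name or 'sq' in name or 'rp' in name else 0))))
        except Exception as e: print(n,name,"fail",e)
    band=lambda z,t=.004:((abs(Z-z)<t)&(d>0)).astype(np.uint8)
    go("anvil",(.394,.179,.025),.025,band(.025),rect)
    go("cover",(.429,-.186,.012),.012,band(.012,.004),ell)
    go("tall",(.437,-.053,.05),.05,band(.05,.003),ell)
    go("short",(.428,.062,.024),.024,band(.024,.003),ell)
    dark=(g<60).astype(np.uint8); wh=((im.min(2)>140)).astype(np.uint8)
    go("sqpad",(.621,.125,.003),.003,dark,rect); go("sqwhite",(.621,.125,.003),.003,wh,rect)
    go("rpad",(.489,-.367,.003),.003,dark,ell); go("rwhite",(.489,-.367,.003),.003,wh,ell)
    go("spad",(.49,.374,.003),.003,dark,ell); go("swhite",(.49,.374,.003),.003,wh,ell)
    hs=im.astype(int); red=((hs[...,2]>90)&(hs[...,1]<60)&(hs[...,0]<70)&(Z>.06)).astype(np.uint8)
    go("tab",(.592,-.119,.068),.068,red,rect); go("gate",(.592,-.119,.04),.04,wh,rect)
    blue=((hs[...,0]>hs[...,2]+50)&(Z>.028)).astype(np.uint8); go("deck gate",(.66,-.119,.036),.036,blue,rect)
E
python3 m.py
```

```text
w1 anvil [332. 310.] [ 0.3972  0.1815  0.0509  0.0498 24.2064]
w1 tall [609. 279.] [ 0.4405 -0.0505  0.0185  0.02  ]
w1 short [461. 276.] [0.4286 0.065  0.0168 0.0176]
w1 sqpad [400.  46.] [6.21000e-01 1.26900e-01 5.14000e-02 5.17000e-02 8.03184e+01]
w1 sqwhite [400.  46.] [6.20900e-01 1.26900e-01 6.23000e-02 6.23000e-02 8.03782e+01]
w1 spad [117. 205.] [0.4902 0.3744 0.0572 0.0585]
w1 swhite [117. 205.] [0.4898 0.3754 0.0351 0.0352]
w2 cover [305. 269.] [ 0.4311 -0.1844  0.0518  0.0523]
w2 tall [145. 279.] [ 0.4406 -0.0537  0.0184  0.0192]
w2 short [ 32. 276.] [0.4287 0.0625 0.0168 0.0182]
w2 rpad [504. 204.] [ 0.4888 -0.3655  0.0875  0.0886]
w2 rwhite [504. 204.] [ 0.4884 -0.3663  0.0692  0.0692]
w2 tab fail max() iterable argument is empty
w2 gate [210.  82.] [ 5.95700e-01 -1.17600e-01  9.95000e-02  6.11000e-02  8.99149e+01]
top anvil [249. 282.] [ 0.3958  0.1806  0.0502  0.0502 24.3082]
top cover [408. 268.] [ 0.4308 -0.1839  0.0511  0.0519]
top tall [351. 262.] [ 0.4401 -0.0526  0.0177  0.0184]
top short [300. 267.] [0.4286 0.0636 0.0151 0.0158]
top sqpad [276. 189.] [ 0.621   0.1263  0.0867  0.0872 80.3464]
top sqwhite [276. 189.] [6.21900e-01 1.26900e-01 6.20000e-02 6.29000e-02 8.07182e+01]
top rpad [484. 243.] [ 0.4887 -0.3665  0.0843  0.085 ]
top rwhite [484. 243.] [ 0.4895 -0.3671  0.0673  0.0683]
top spad [170. 242.] [0.4898 0.3749 0.0543 0.0557]
top swhite [170. 242.] [0.4903 0.3758 0.0338 0.0347]
top tab [380. 193.] [ 0.5932 -0.1184  0.007   0.0317  0.0066]
top gate [379. 196.] [ 5.96700e-01 -1.20600e-01  1.05200e-01  6.02000e-02  8.99752e+01]
top deck gate [378. 169.] [ 6.61300e-01 -1.19400e-01  1.05500e-01  6.18000e-02  8.99062e+01]
```

The w1, w2 and top fits agree to 1–2 mm, and the sizes match. Starting with the anvil.

```bash
cat >> h.py <<'E'
from rig import *
def hover(x,y,z,yaw):
    """joint move, then take out the residual offset; returns xy command that lands on x,y"""
    R=down(yaw); movep([x,y,z],R); sleep(.15); e=np.array([x,y])-np.array(sense()["position"])[:2]
    return np.array([x,y])+e
def pick(x,y,yaw,z,pre,N,up=.12):
    command_gripper(pre,N); c=hover(x,y,z+.07,yaw); R=down(yaw)
    hit=move_l([*c,z],R,feed=.08,until_force=8); p=sense()["position"]
    command_gripper(0,N); s=sense(); print("pick hit",hit,"at",np.round(p,4),"gap",round(s["finger_gap"],4),"F",s["gripper_force"],"dz")
    move_l([*c,up],R,feed=.12); s=sense(); print(" lifted gap",round(s["finger_gap"],4),"t",s["time_s"])
def place(x,y,yaw,z,opening,hov=.07,up=.12):
    c=hover(x,y,z+hov,yaw); R=down(yaw); move_l([*c,z+.006],R,feed=.1)
    hit=move_l([*c,z-.006],R,feed=.02,until_force=4); s=sense(); print("place hit",hit,np.round(s["position"],4))
    command_gripper(opening); move_l([*c,up],R,feed=.12); print(" t",sense()["time_s"])
def shot(n):
    import pickle
    sleep(.2); s=sense(); im,d=camera("wrist"); cv2.imwrite(f"pics/{n}.png",im[:,:,::-1]); np.save(n+"_d.npy",d); P=wristP(s,camera_params("wrist")); pickle.dump(P,open(n+".pkl","wb")); return im[:,:,::-1],d,P
E
python3 - <<'E'
from h import *
r=np.radians
pick(.3967,.1812,r(24.2),.027,.075,50)
place(.6212,.1268,r(-9.6),.030,.066,up=.16)
im,d,P=shot("a1"); print(proj((.621,.127,.003),P))
cv2.imwrite("pics/a1c.png",cv2.resize(im[180:400,200:450],None,fx=2.6,fy=2.6,interpolation=cv2.INTER_CUBIC))
E
```

```text
pick hit False at [0.3945 0.1805 0.0273] gap 0.0003 F 1.1758381314575672 dz
 lifted gap -0.0002 t 7.5583
place hit False [0.6226 0.1255 0.024 ]
 t 12.1083
[319.3054089  212.67510265]
```

View pics/a1c.png

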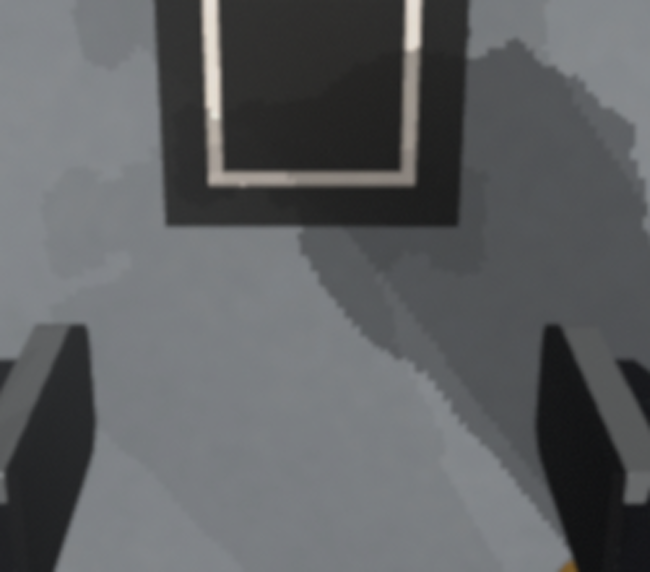

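The grip closed on nothing: the pad is empty, with no anvil near (320,212). I'll see where the anvil is now, and how noisy the pose reading is.

```bash
python3 - <<'E'
from h import *
movep([.45,.16,.2],down(0)); sleep(.2)
for i in range(6): print(np.round(sense()["position"],4)); sleep(.03)
im,d,P=shot("a2"); W=wz(d,P)
m=((abs(W[...,2]-.025)<.004)&(d>0)).astype(np.uint8)
uv=proj((.3967,.1812,.025),P); print(uv, rect(blob(m,uv,.025,P,60)))
t,_=camera("top"); cv2.imwrite("pics/top1.png",t[:,:,::-1])
a=im[150:400,150:480]; cv2.imwrite("pics/a2c.png",cv2.resize(a,None,fx=2,fy=2))
E
```

```text
[0.4514 0.1596 0.1996]
[0.4512 0.1597 0.1996]
[0.451  0.1597 0.1995]
[0.4508 0.1598 0.1996]
[0.4507 0.1598 0.1996]
[0.4505 0.1599 0.1996]
[296.16172266 265.95420446] [ 0.3965  0.1811  0.0499  0.0499 24.2008]
```

View pics/a2c.png

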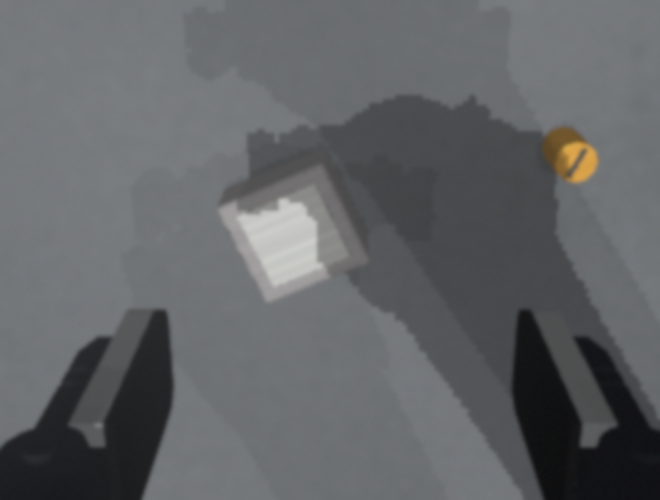

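The anvil hasn't moved, now measured at (0.3965,0.1811). The TCP reading was only settling slowly, so my offset correction was wrong. I'll retry without it, check settling, and watch from the side.

```bash
python3 - <<'E'
import re
s=open('h.py').read()
s=s.replace('sleep(.15); e=np.array([x,y])-np.array(sense()["position"])[:2]\n    return np.array([x,y])+e','sleep(.5); return np.array([x,y])')
open('h.py','w').write(s)
E
python3 - <<'E'
from h import *
yaw=np.radians(24.2); R=down(yaw)
command_gripper(.085,50); hover(.3965,.1811,.09,yaw); print(np.round(sense()["position"],4))
print(move_l([.3965,.1811,.026],R,feed=.08,until_force=8)); sleep(.4); s=sense(); print(np.round(s["position"],4),s["finger_gap"])
a,_=camera("side")
for o in (.06,.052,.045):
    command_gripper(o,60); s=sense(); print(o,s["finger_gap"],s["gripper_force"],s["wrist_force"])
b,_=camera("side")
f=lambda i:cv2.resize(i[170:290,160:320,::-1],None,fx=2.5,fy=2.5)
cv2.imwrite("pics/s1.png",np.hstack([f(a),f(b)]))
E
```

```text
[0.3968 0.1811 0.0903]
False
[0.3966 0.1811 0.0262] 0.08505052407577679
0.06 0.05992713697596396 0.0 [-0.48284692 -0.00722709 -0.29278381]
0.052 0.05192513474504129 0.0 [-0.55221083  0.22760029  0.027799  ]
0.045 0.04491919841216681 0.0 [ 0.83596519 -0.14764151 -0.33059717]
```

View pics/s1.png

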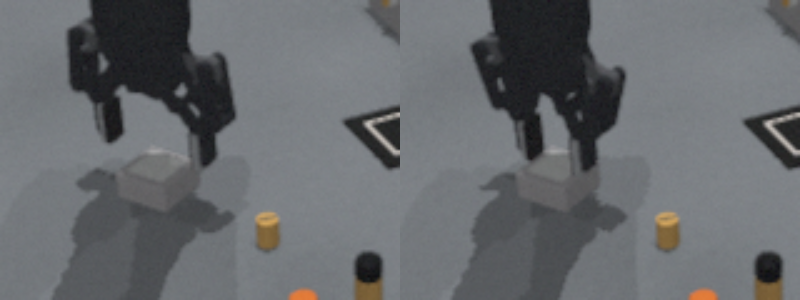

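The side view shows the fingertips at or above the anvil's top face, although the TCP reads 0.026. I'll measure where the tips really are with the wrist depth image.

```bash
python3 - <<'E'
from h import *
move_l([.3965,.1811,.12],feed=.15)
for o in (.045,.085):
    command_gripper(o); im,d,P=shot("t%d"%(o*1000)); R=np.array(sense()["tcp_rot"]); W=(wz(d,P)-np.array(sense()["position"]))@R
    # finger points: tool coords, |x|<.02
    for sg in(-1,1):
        m=(d>0)&(abs(W[...,0])<.014)&(W[...,1]*sg>0.0)&(abs(W[...,1])<.07)&(W[...,2]<.06)&(W[...,2]>-.1)
        q=W[m]; i=q[:,2].argsort()[-20:]; print(o,sg,len(q),q[i].mean(0).round(4), "minabs y",abs(q[:,1]).min() if len(q) else 0)
    w=wz(d,P); print("floor z",np.median(w[60:100,100:500,2]))
# floor by top & side
for n in("top","side"):
    p,d=camera(n); w=wz(d,camera_params(n)); print(n,[w[v,u].round(4).tolist() for u,v in ([(320,330),(220,240)] if n=="top" else [(260,230),(330,330)])])
print(np.round(sense()["position"],4), sense()["joint_pos"])
E
```

```text
0.045 -1 20434 [-0.0014 -0.0233  0.0001] minabs y 1.2281056232577779e-06
0.045 1 20254 [-0.0006  0.0218  0.0002] minabs y 1.265738904907365e-06
floor z -0.0008268116156637528
0.085 -1 18906 [-0.0015 -0.0434 -0.0103] minabs y 0.0001341993944700019
0.085 1 18870 [-0.001   0.0419 -0.0102] minabs y 1.2738467775039676e-05
floor z -0.0008645966338538813
top [[0.2875, 0.0167, 0.0008], [0.4063, 0.1372, 0.4919]]
side [[0.4885, 0.1842, 0.0033], [0.4137, -0.1513, 0.0018]]
[0.3965 0.1811 0.12  ] [-0.06317076  0.27853926 -0.532303    2.16972161  0.20818103  0.74105081
 -1.8815047 ]
```

With a 45 mm opening the tips lie level with the reported TCP, about 22–25 mm shorter than stated, and with 85 mm they are 10 mm behind it. That explains the miss, so I'll lower the grasp heights to match.

```bash
python3 - <<'E'
from h import *
r=np.radians
pick(.3965,.1811,r(24.2),.007,.075,60,up=.10)
if sense()["finger_gap"]>.04:
    place(.6210,.1268,r(-9.6),.010,.066,up=.12)
    movep([.56,.13,.17],down(0)); im,d,P=shot("a3"); W=wz(d,P); uv=proj((.621,.127,.028),P)
    m=((abs(W[...,2]-.028)<.004)&(d>0)).astype(np.uint8); print("anvil",uv,rect(blob(m,uv,.028,P,70)))
    u,v=map(int,uv); cv2.imwrite("pics/a3c.png",cv2.resize(im[max(v-80,0):v+80,u-100:u+100],None,fx=3.5,fy=3.5,interpolation=cv2.INTER_CUBIC))
E
```

```text
pick hit False at [0.3968 0.1813 0.0073] gap 0.0487 F 62.18979835510254 dz
 lifted gap 0.0487 t 22.95
place hit True [0.6216 0.1269 0.0108]
 t 26.9583
anvil [324.83690499 129.87374864] [6.19700e-01 1.27800e-01 4.95000e-02 4.95000e-02 8.03842e+01]
```

View pics/a3c.png

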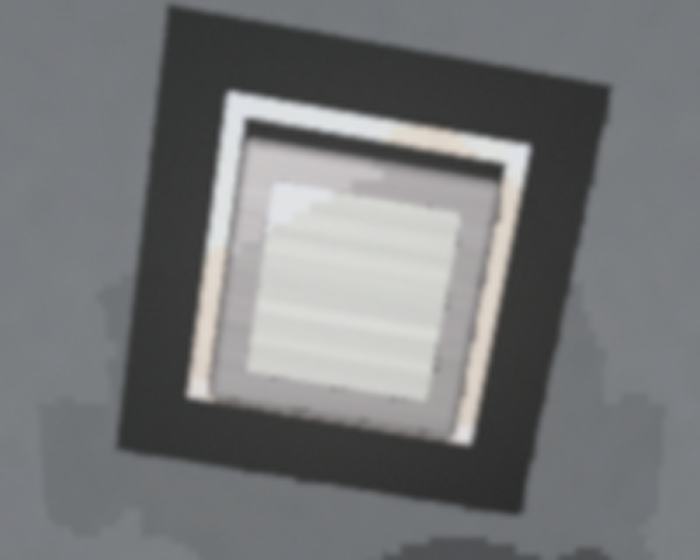

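The crop shows the anvil square in the outline, but with a wider gap at the top (+x) edge. I'll fit the pad in this same image to get the relative offset.

```bash
cat > rel.py <<'E'
from h import *
import pickle,sys
def rel(n):
    P=pickle.load(open(n+".pkl","rb")); im=cv2.imread(f"pics/{n}.png"); d=np.load(n+"_d.npy"); Z=wz(d,P)[...,2]
    uv=proj((.621,.127,.003),P); a=rect(blob(((abs(Z-.028)<.004)&(d>0)).astype(np.uint8),uv,.028,P,90))
    for th in (55,70):
        p=rect(blob((im.max(2)<th).astype(np.uint8),uv,.003,P,90)); print("pad",p,"anvil",a,"diff mm",((a[:2]-p[:2])*1e3).round(2),"dang",round(a[4]-p[4],2))
    w=blob((im.min(2)>110).astype(np.uint8),uv,.003,P,90); print("white",rect(w), "x max",w[:,0].max())
if __name__=="__main__": rel(sys.argv[1])
E
python3 rel.py a3
```

```text
pad [ 0.6207  0.1266  0.0879  0.088  80.4318] anvil [6.19700e-01 1.27800e-01 4.95000e-02 4.95000e-02 8.03842e+01] diff mm [-1.   1.2] dang -0.05
pad [ 0.6209  0.1268  0.089   0.089  80.3519] anvil [6.19700e-01 1.27800e-01 4.95000e-02 4.95000e-02 8.03842e+01] diff mm [-1.2  1. ] dang 0.03
white [ 0.6169  0.1276  0.1407  0.1274 89.928 ] x max 0.6807064417729352
```

The anvil is off by (−1.1, +1.1) mm relative to the pad. I'll regrasp it and nudge it by that amount.

```bash
python3 - <<'E'
from h import *
from rel import rel
yaw=np.radians(-9.6); R=down(yaw)
hover(.6210,.1268,.06,yaw); move_l([.6210,.1268,.011],R,feed=.08,until_force=8); sleep(.3)
command_gripper(0,60); print(sense()["finger_gap"]); move_l([.6210,.1268,.016],R,feed=.04); move_l([.6221,.1257,.016],R,feed=.02); sleep(.5)
print(move_l([.6221,.1257,.004],R,feed=.02,until_force=4)); command_gripper(.066); move_l([.6221,.1257,.1],R,feed=.15)
movep([.56,.13,.17],down(0)); shot("a4"); rel("a4"); print(sense()["time_s"])
E
```

```text
0.04877251782425765
True
pad [ 0.6207  0.1267  0.0879  0.088  80.5803] anvil [6.20800e-01 1.26600e-01 4.95000e-02 4.95000e-02 8.04016e+01] diff mm [ 0.1 -0.1] dang -0.18
pad [ 0.6209  0.1268  0.089   0.0892 80.397 ] anvil [6.20800e-01 1.26600e-01 4.95000e-02 4.95000e-02 8.04016e+01] diff mm [-0.1 -0.2] dang 0.0
white [ 0.6173  0.1274  0.1404  0.1271 89.9296] x max 0.6808145094672116
33.2167
```

The anvil is now centred within 0.2 mm and square. Next are the cover, then the tall post.

```bash
python3 - <<'E'
from h import *
def chk(n,X,zt,th=70):
    movep([X[0]-.06,X[1],.17],down(0)); im,d,P=shot(n); Z=wz(d,P)[...,2]; uv=proj((*X,.003),P)
    a=ell(blob(((abs(Z-zt)<.004)&(d>0)).astype(np.uint8),proj((*X,zt),P),zt,P,90)); p=ell(blob((im.max(2)<th).astype(np.uint8),uv,.003,P,90))
    print(n,"part",a,"pad",p,"diff mm",((a-p)[:2]*1e3).round(2),"t",sense()["time_s"])
    u,v=map(int,uv); return cv2.resize(im[max(v-70,0):max(v-70,0)+140,u-70:u+70,::-1],(400,400),interpolation=cv2.INTER_CUBIC)
pick(.4310,-.1842,0,.003,.075,40,up=.08)
assert sense()["finger_gap"]>.04
place(.4886,-.3673,0,.006,.07,hov=.05,up=.08); A=chk("c1w",(.4886,-.366),.015)
pick(.4404,-.0530,0,.013,.05,30,up=.10)
assert sense()["finger_gap"]>.01
place(.4899,.3740,0,.016,.045,up=.12); B=chk("p1w",(.49,.375),.053)
cv2.imwrite("pics/cp.png",np.hstack([A,B]))
E
```

```text
pick hit False at [ 0.4314 -0.1843  0.0033] gap 0.0515 F 40.44899940490723 dz
 lifted gap 0.052 t 37.4667
place hit True [ 0.4891 -0.3677  0.0071]
 t 40.825
c1w part [ 0.4874 -0.367   0.052   0.0521] pad [ 0.4882 -0.3665  0.0876  0.0877] diff mm [-0.8 -0.5] t 41.5833
pick hit False at [ 0.4408 -0.053   0.0133] gap 0.0194 F 29.206653088331223 dz
 lifted gap 0.0196 t 45.925
place hit True [0.4904 0.3743 0.0165]
 t 50.6
p1w part [0.4891 0.3748 0.0188 0.0189] pad [0.4895 0.3756 0.058  0.0582] diff mm [-0.4 -0.8] t 51.2583
```

View pics/cp.png

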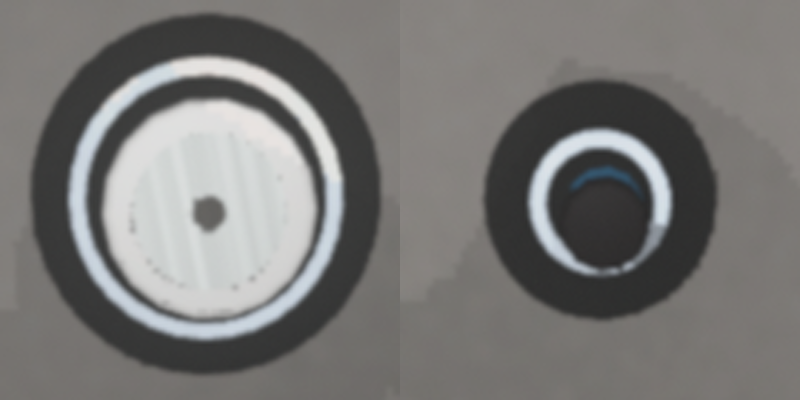

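Cover and tall post both sit inside their rings, within about 1 mm, with the post upright. Now the gate. Box origin comes to about (0.593, −0.1185), with the tab near x = 0.595. I'll grip the tab across x and slide it open.

```bash
python3 - <<'E'
from h import *
command_gripper(.045,25)
for yaw in (-np.pi/2,np.pi/2):
    q=inverse_kinematics([.595,-.1185,.12],down(yaw)); print(yaw,q if q is None else np.round(q,2))
    if q is not None and abs(q[6])<2.4: break
R=down(yaw); hover(.595,-.1185,.12,yaw)
print(move_l([.595,-.1185,.05],R,feed=.08,until_force=8)); sleep(.3); command_gripper(0,25); s=sense(); print("gap",s["finger_gap"],s["gripper_force"],np.round(s["position"],4))
h=move_l([.664,-.1185,.05],R,feed=.05,until_force=10); s=sense(); print("open hit",h,np.round(s["position"],4),np.round(s["wrist_force"],1),s["finger_gap"])
command_gripper(.045); move_l([s["position"][0],-.1185,.13],R,feed=.15)
movep([.53,-.12,.2],down(0)); im,d,P=shot("g1"); W=wz(d,P); m=(W[...,2]>.06)&(W[...,2]<.075)&(abs(W[...,1]+.1185)<.03)&(W[...,0]>.55)
print("tab pts",np.percentile(W[m],[2,50,98],axis=0).round(4),"t",sense()["time_s"]); cv2.imwrite("pics/g1.png",im[:,:,::-1])
E
```

```text
-1.5707963267948966 [-0.39  0.57  0.72  1.84 -0.46  0.91 -2.59]
1.5707963267948966 [ 0.61  0.57 -0.67  1.78  0.43  0.94 -0.24]
False
gap 0.00931179770239874 27.867683172225952 [ 0.5951 -0.1185  0.0501]
open hit True [ 0.6601 -0.1184  0.0501] [-0.6  0.3  5.3] 0.009528037727713119
tab pts [[ 0.6547 -0.1381  0.0609]
 [ 0.6591 -0.1189  0.0669]
 [ 0.664  -0.1004  0.0685]] t 59.4833
```

View pics/g1.png

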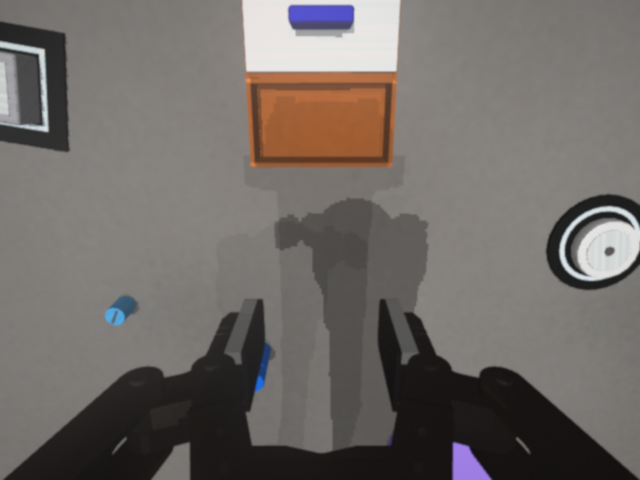

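The colours are swapped in this save. The gate is fully open with its tab at x = 0.659, which puts the box origin at 0.593, and the pocket is empty. The short post is untouched at (118,312). Post in, then shut the gate.

```bash
python3 - <<'E'
from h import *
pick(.4287,.0635,0,.007,.045,25,up=.12)
assert sense()["finger_gap"]>.01
place(.592,-.1190,0,.011,.034,hov=.1,up=.14)
yaw=np.pi/2; R=down(yaw); command_gripper(.045,25)
hover(.659,-.1185,.13,yaw); print(move_l([.659,-.1185,.05],R,feed=.08,until_force=8)); sleep(.3); command_gripper(0,25); print("gap",sense()["finger_gap"])
h=move_l([.588,-.1185,.05],R,feed=.05,until_force=10); s=sense(); print("shut hit",h,np.round(s["position"],4),s["finger_gap"])
command_gripper(.045); move_l([s["position"][0],-.1185,.13],R,feed=.15)
movep([.53,-.12,.2],down(0)); im,d,P=shot("g2"); W=wz(d,P); m=(W[...,2]>.06)&(W[...,2]<.075)&(abs(W[...,1]+.1185)<.03)&(W[...,0]>.55)
print("tab pts",np.percentile(W[m],[2,50,98],axis=0).round(4),"t",sense()["time_s"])
t,_=camera("top"); cv2.imwrite("pics/end.png",np.vstack([cv2.resize(im[:,:,::-1],(480,360)),t[100:340,80:560,::-1]][:2]))
E
```

```text
pick hit False at [0.429  0.0636 0.0073] gap 0.0166 F 24.385814666748047 dz
 lifted gap 0.0169 t 63.6333
place hit True [ 0.5925 -0.1191  0.0116]
 t 68.125
False
gap 0.009760430057805521
shut hit True [ 0.5941 -0.1187  0.0501] 0.009096748755243095
tab pts [[ 0.5895 -0.1379  0.0637]
 [ 0.594  -0.119   0.0669]
 [ 0.5988 -0.1001  0.0684]] t 75.7333
```

View pics/end.png

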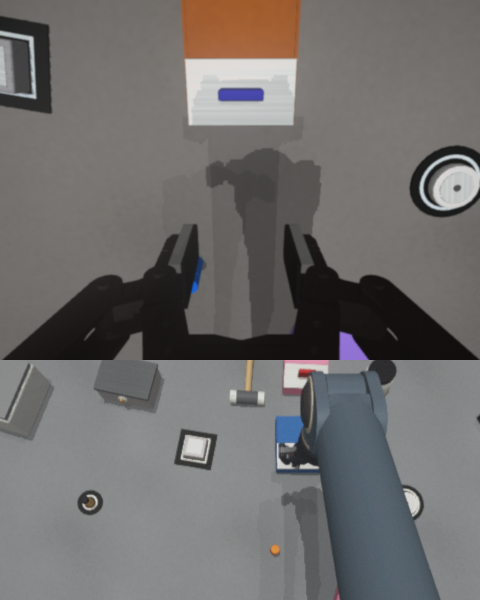

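The post is in and the gate reads about 1 mm from shut (65 of 66 mm travel). One firmer push with closed fingers will make sure.

```bash
python3 - <<'E'
from h import *
yaw=np.pi/2; R=down(yaw); command_gripper(0,25)
hover(.638,-.1185,.12,yaw); print(move_l([.638,-.1185,.05],R,feed=.08,until_force=8)); sleep(.3)
h=move_l([.59,-.1185,.05],R,feed=.03,until_force=15); s=sense(); print("push",h,np.round(s["position"],4),np.round(s["wrist_force"],1))
move_l([.645,-.1185,.05],R,feed=.1); move_l([.645,-.1185,.14],R,feed=.15)
movep([.53,-.12,.2],down(0)); im,d,P=shot("g3"); W=wz(d,P); m=(W[...,2]>.06)&(W[...,2]<.075)&(abs(W[...,1]+.1185)<.03)&(W[...,0]>.55)
print("tab pts",np.percentile(W[m],[2,50,98],axis=0).round(4),"t",sense()["time_s"])
E
```

```text
False
push True [ 0.6129 -0.1185  0.0507] [2.1 1.2 1.5]
tab pts [[ 0.5889 -0.1379  0.0607]
 [ 0.5941 -0.1196  0.0669]
 [ 0.5988 -0.1005  0.0685]] t 82.975
```

The gate didn't move under a 15 N push, so it is against its shut stop. Handing in.

```bash
python3 -c "
from rig import *
sleep(.5); print(finish_job())"
```

```text
the job is handed in; nothing more can be done
None
```

I handed the job in at about 83 s of the 125 s: the anvil, cover plate and tall post measured within about 1 mm of centre (the cover possibly 1.5 mm), the short post is in the blue box with its gate shut against the stop, and the mallet was not touched.

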